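# Clamp a valve in the leak-test clamp to its set force

## Robot

A 6-joint arm with a two-finger parallel gripper is mounted at the origin on the work surface. World frame = base frame: x ahead of the robot, y to its left, z up, the work surface at z = 0. Lengths are in m, angles in rad, forces in N, time in s.
With the tool pointing down it reaches from about 0.3 to 0.775 m from the base axis. Payload 14.6 kg.
Tool frame: the origin (TCP) lies at the very end of the fingers, on their centre line; the grasp point (between the pads) lies 19 mm behind it; z points along the fingers, y is the direction in which the jaws open and shut (so a half turn about z gives the same grasp; the last joint's range is limited). The gripper opens to 94 mm and grips with 3 to 60 N. Pads are 16 mm wide; open, the fingers measure 119 mm over their backs; the gripper's body (75 mm by 177 mm) begins 78 mm behind the grasp point.
Start: joints at [1.119, 0.3, 1.521, -0, 1.321, -0.067], TCP at [0.206, 0.51, 0.205] pointing down, gripper open.
Joint ranges: [-3.03, 3.03], [-0.79, 2.21], [0.23, 2.52], [-1.04, 4.18], [0, 3.07], [-2.55, 2.55]. Speed limits (rad/s): [2.22, 2.22, 2.57, 3.14, 3.14, 3.14].

## Interface

Orientations are given as [roll, pitch, yaw] about the fixed x, y, z axes, in that order (R = Rz(yaw) Ry(pitch) Rx(roll)).
In Python, from station import get_obs, vision, hand_in gives the robot as it stands.
- The arm moves only by the tool play_rows, never from a script. Its argument "moves" is a list of rows, each an object with "claw": the opening, from 0 (shut) to 1 (fully open); "linear": the shift along the tool's x, y, z in mm, a list of three; "turn": the turn, a rotation vector about the tool's x, y, z in rad, a list of three. In form: [{"claw": claw, "linear": [tx, ty, tz], "turn": [ax, ay, az]}, ...]. A call has 1 to 8 rows; each row is the pose to reach, as a shift and turn from the pose measured when the call began, along the tool's axes at that moment; what a row does not reach only later rows make up. A row lasts 1/8 s, in which the tool goes at most 62.5 mm and 10.7 degrees, less where a joint would pass 70% of its speed; a pose out of reach is approached as far as the arm can. A call with a gripper value outside its range is refused whole. The fingers move at their own pace and stop on an object; "force" is the grip in N (left out, the last holds). Time passes only in rows, so rows that repeat a pose let the fingers close. It gives the time, the measured TCP pose, the force and the opening at its end, in the units of the state.
- get_obs(): the state, without advancing time (a new reading comes with each control period).
- vision.camera(name): name is "scene" or "top"; returns the picture (480x640x3 uint8, blue, green, red); there is no depth.
- vision.camera_info(name): a dict with "camera_matrix" (3x3 intrinsics, pixels), "rvec" (rotation vector, rad) and "tvec" (3), from world to camera coordinates, as OpenCV has them. Camera axes: x right, y down, z forward; pixel columns grow to the right and rows downward; lengths in m; the calibration is good to about 2 mm. A picture is of the moment at which its call begins. camera_info takes no time and is no camera call.
- hand_in(): hands the job in, once; it reports no verdict.
The state is a dict: "time_s": time; "qpos": joint angles; "joint_vel": joint speeds; "tau": joint torques, N m; "ee_pos": TCP position; "eef_rot": TCP orientation; "force": force on the tool from outside, world axes, zero at the start; "moment": the same for the moment, N m; "grip_width": finger opening in m.
Only numpy, scipy, OpenCV 4.12 (cv2) and the standard library are available. Lean on these libraries where they do the work, as an engineer would, in place of code of your own. Each camera call takes 0.05 s, during which the arm holds its last target.

## Task

Get the brass valve ready for its leak test: push it gently along the guide rails of the blue test clamp until its rear plug is fully home against the stop screw, then turn the black wing handle clockwise until the sprung indicator tab pops out of the side of the arm and shows its yellow band. Stop there, because the red band coming out means overtightened; leave the valve clamped at that force and do not disturb the other things on the bench.

Things in the scene. Friction and masses are not known exactly. Their poses are not given: they have to be found in the camera images.
- clamp: Blue C-frame screw clamp bolted to the bench; place and yaw vary. Origin on the bench under the screw axis, z up, +x from open front to column. Base x -90..100, y +-55, top z 20 mm. Steel guide rails along x -88..40, tops z 32, inner faces y +-33. Column x 50..100. Arm x -26..100, y +-28, z 118..152, dark spring housing (48 mm) on it to z 177. Brass stub on the base's -y side
- stop (a point): Centre of the front face of the fixed steel stop screw (22 mm diameter) on the column, facing the clamp's -x, at clamp x 34, y 0, z 54 mm
- valve: Brass valve, loose, 0.5 to 0.85 kg, on its square foot (64 x 64 x 10 mm) on the clamp's base between the rails (1 mm play each side), 15 to 45 mm short of the stop. Origin under the foot's middle, x along the level barrel towards the plug; 68 mm high, flat top 40 mm diameter where the pad presses. With the plug at the stop the origin lies on the screw axis
- valve_plug (a point): Centre of the flat rear face of the valve's plug (32 mm diameter), at valve x 34, z 34 mm: the face that meets the stop screw
- nipple_end (a point): Centre of the free front end of the valve's steel nipple (22 mm diameter, level, 76 mm long), at valve x -110, z 34, so 54 mm above the bench. Pushing here along the valve's +x slides it (some 3 to 6 N) to the stop without tipping it
- handle (a joint): Angle of the black wing handle and screw, rad, grows clockwise seen from above (tightening), 10 mm feed per turn. 0.3 to 0.9 at the start, the pad then 1.0 to 1.9 mm above the valve; limits -1.5 and 10. Stiff: 0.15 N m free, up to 0.27 N m under load; stays where it is left
- handle_grip (a point): Point on the screw axis inside the wing handle, about 212 mm above the bench: an upright flat bar 74 mm long (this point's x), 16 mm thick (y), 30 mm high (13 above this point, 17 below) on a 14 mm spindle; moves a few mm up or down as the screw turns
- pad_face (a point): Centre of the underside of the round steel pressure pad (36 mm diameter) at the foot of the screw; it moves down as the handle is turned clockwise and does not turn
- screw: The screw's lower end with the pressure pad; origin as pad_face
- tab (a joint): Travel of the indicator tab, m. 0: in, only its dark end shows. At the set force it springs out to 0.012 and stays there, showing a yellow band 28 mm wide; some 0.5 rad of further turning springs it on to 0.024, showing red: overtightened. The set force (25 to 75 N) was set by hand and is not known: it comes 0.4 to 3.2 rad after the pad meets the valve (sprung, 12 N per mm of feed)
- tab_tip (a point): Middle of the outer edge of the indicator tab; it slides out of the arm's -y side. Clamp x 46, z 134, y -29 mm when in
- spare_valve: Bystander: a second valve of the same shape in grey steel, standing on its foot on the bench
- switch_box: Bystander: grey switch box 64 by 56 mm, 108 mm high, with a red mushroom button
- elbow: Bystander: steel pipe elbow, 75 mm high, standing
- coupling: Bystander: steel pipe coupling, 48 mm diameter, 45 mm high
- flange_ring: Bystander: dark steel flange ring, 72 mm diameter, 12 mm high
- blue_cap: Bystander: blue plastic cap, 52 mm diameter, 30 mm high
- wrench: Bystander: steel wrench 200 mm long, lying
- paste_tin: Bystander: tin of pipe paste, 64 mm diameter, 70 mm high
Mind the look-alikes: they are no part of the job. Several things have the shape of the clamp; the one meant has the colours described above. There is more than one size of the valve; the job needs the larger.

How it is judged:
By the outcome, as a careful person would: the job done as asked, in the order asked, and still so for the second after the job is handed in, with the robot touching nothing.
It also fails if it takes over 72 s, if anything falls off the work surface, if the arm or the gripper's body presses on something with over 40 N, if the wrist force passes 120 N, or if a joint passes its speed limit or range.

## Working session

There is one attempt and no reset: what is moved stays moved. The work goes in short steps, Python scripts to look and compute and a tool call to move; the robot and the scene stay as the last step left them, time stands still between calls to the robot, and variables do not carry over. Pictures are saved under pics/ and viewed, and the job is handed in when it is done.

Besides the shell and the picture viewer there is one more tool, called after "Request:" in YAML: its name, and indented under it one key for each argument. play_rows: Moves the arm, as the interface text tells. Its arguments: {"type":"object","properties":{"moves":{"type":"array","items":{"type":"object","properties":{"claw":{"type":"number"},"linear":{"type":"array","items":{"type":"number"}},"turn":{"type":"array","items":{"type":"number"}}}}},"force":{"type":"number"}},"required":["moves"]}

```bash
ls; mkdir -p pics
python3 - <<'E'
from station import get_obs, vision
import cv2
for n in("scene","top"):
    cv2.imwrite(f"pics/{n}0.png",vision.camera(n)); print(vision.camera_info(n))
print(get_obs())
E
```

```text
pics
{'camera_matrix': array([[488.01377967,   0.        , 319.43485609],
       [  0.        , 488.01377967, 241.68127748],
       [  0.        ,   0.        ,   1.        ]]), 'rvec': array([ 1.88714058,  1.16790895, -0.62864747]), 'tvec': array([-0.23377201, -0.16580541,  1.65166293])}
{'camera_matrix': array([[435.03693655,   0.        , 322.50972208],
       [  0.        , 435.03693655, 241.99899813],
       [  0.        ,   0.        ,   1.        ]]), 'rvec': array([ 2.11946565, -2.17865469,  0.12149783]), 'tvec': array([0.01299007, 0.59155237, 1.20273024])}
{'time_s': 0.1, 'qpos': array([ 1.11937872e+00,  3.00355981e-01,  1.52147643e+00, -8.70370223e-06,
        1.32070896e+00, -6.65851824e-02]), 'joint_vel': array([ 0.0015374 , -0.00063723, -0.00160438,  0.00048168, -0.00168127,
        0.0003899 ]), 'tau': array([-4.51261394e-04, -5.32649696e+01, -3.53285372e+01,  7.09011080e-02,
        2.35970237e-02, -5.02323883e-05]), 'ee_pos': array([0.20637326, 0.50957656, 0.20499375]), 'eef_rot': array([-3.14064547e+00, -5.47118296e-05,  2.75676236e+00]), 'force': array([-0.4838418 , -0.65008322,  0.48905091]), 'moment': array([-0.0143004 ,  0.0003247 ,  0.03083349]), 'grip_width': 0.09395573759538663}
```

View pics/scene0.png

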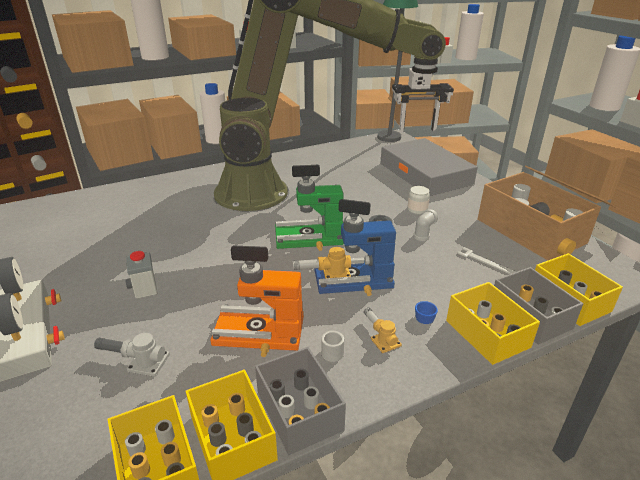

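View pics/top0.png

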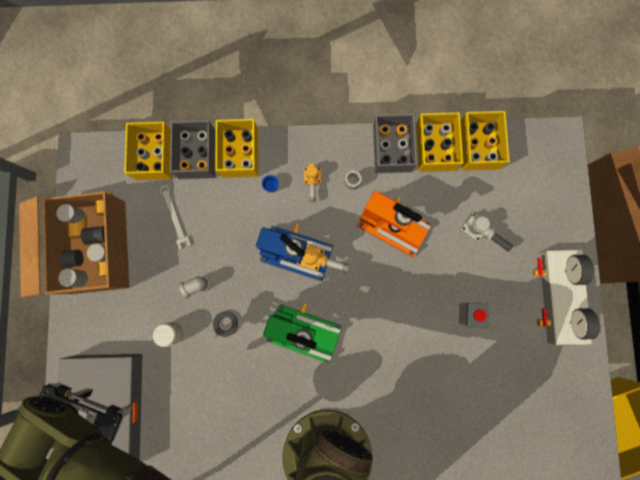

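Three clamp shapes in the top view: blue (295,252), green (303,332) and orange (395,222). Blue is the one described and has a large brass valve in it at (315,258). The brass valve at (313,180) is the small look-alike. I'll confirm this in an enlarged crop.

Run:
```python
import cv2,numpy as np
t=cv2.imread("pics/top0.png");s=cv2.imread("pics/scene0.png")
cv2.imwrite("pics/tc.png",cv2.resize(t[215:290,250:350],None,fx=8,fy=8,interpolation=cv2.INTER_CUBIC))
cv2.imwrite("pics/sc.png",cv2.resize(s[190:305,285:410],None,fx=5,fy=5,interpolation=cv2.INTER_CUBIC))
```

```text
(no output)
```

View pics/tc.png

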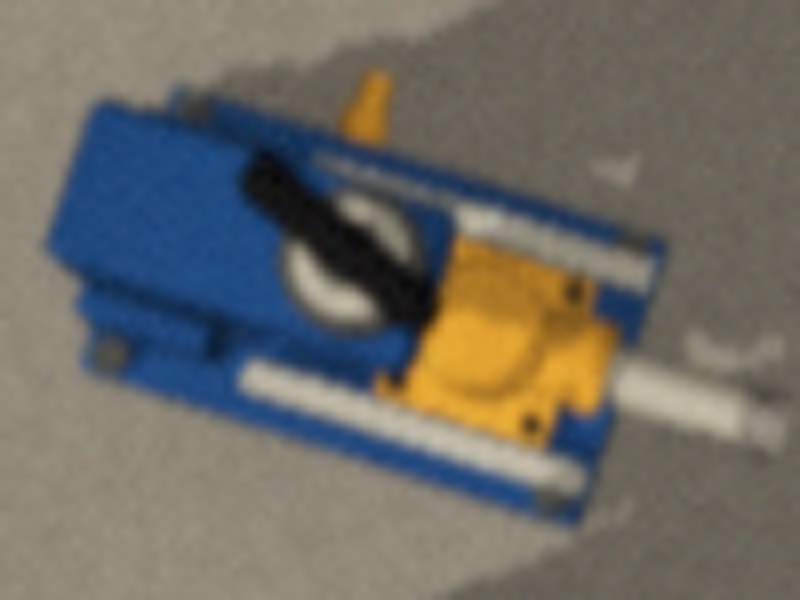

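View pics/sc.png

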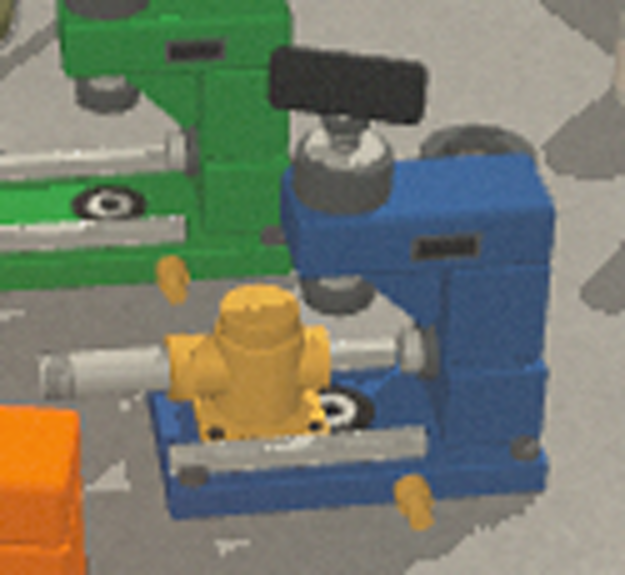

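```bash
cat > h.py <<'E'
import cv2,numpy as np
from scipy.optimize import least_squares
from station import get_obs,vision
CI={n:vision.camera_info(n) for n in("scene","top")}
def proj(n,P):
    c=CI[n]; return cv2.projectPoints(np.array(P,float).reshape(-1,3),c['rvec'],c['tvec'],c['camera_matrix'],None)[0].reshape(-1,2)
def ray(n,uv):
    c=CI[n];R=cv2.Rodrigues(c['rvec'])[0]
    d=R.T@np.linalg.inv(c['camera_matrix'])@np.array([*uv,1.]); return -R.T@c['tvec'].ravel(),d
def atz(n,uv,z):
    o,d=ray(n,uv); return o+d*(z-o[2])/d[2]
def W(p,P): 
    P=np.array(P,float).reshape(-1,3); c,s=np.cos(p[2]),np.sin(p[2])
    return np.c_[p[0]+c*P[:,0]-s*P[:,1],p[1]+s*P[:,0]+c*P[:,1],P[:,2]]
E
python3 - <<'E'
from h import *
T=[((666,243),(-90,-55,20)),((580,522),(-90,55,20)),((85,370),(100,55,20)),((178,92),(100,-55,20)),((98,103),(100,-28,152)),((48,245),(100,28,152))]
S=[((168,490),(-90,-55,20)),((546,462),(100,-55,20)),((551,210),(100,-28,152)),((287,178),(-26,-28,152)),((172,517),(-90,-55,0)),((548,490),(100,-55,0))]
ut=np.array([a for a,_ in T])/8+[250-.44,215-.44];us=np.array([a for a,_ in S])/5+[285-.4,190-.4]
Pt=np.array([b for _,b in T])/1e3;Ps=np.array([b for _,b in S])/1e3
f=lambda p:np.r_[(proj("top",W(p,Pt))-ut).ravel(),(proj("scene",W(p,Ps))-us).ravel()]
r=least_squares(f,[.47,.05,1.4]);p=r.x;print(p,np.round(r.fun.reshape(-1,2),1).tolist())
for q in((-26,-28,152),):print()
np.save("clamp.npy",p)
c=lambda a,b:(a/8+250-.44,b/8+215-.44)
def loc(w):
    d=w[:2]-p[:2];c_,s=np.cos(p[2]),np.sin(p[2]);return np.round(1e3*np.array([c_*d[0]+s*d[1],-s*d[0]+c_*d[1]]),1)
for n,uv,z in(("nip end",(780,422),.054),("topcentre",(490,330),.088),("bar A",(263,175),.222),("bar B",(418,305),.222)):
    w=atz("top",c(*uv),z);print(n,w,loc(w))
cs=lambda a,b:(a/5+285-.4,b/5+190-.4)
for n,uv,z in(("nip end s",(43,375),.054),("topc s",(259,298),.088),("barL",(272,80),.21),("barR",(425,92),.21)):
    w=atz("scene",cs(*uv),z);print(n,w,loc(w))
E
```

```text
[0.56087418 0.06864414 1.22487792] [[0.7, 0.8], [-0.5, 2.2], [-1.2, 0.5], [-0.3, -0.5], [-0.4, -0.5], [-1.3, 2.1], [-0.5, -0.4], [-0.1, -0.3], [0.9, -0.7], [1.4, 8.9], [-1.3, 0.6], [-1.2, 0.5]]

nip end [ 0.51647361 -0.07009465  0.054     ] [-145.6   -5.3]
topcentre [0.54823847 0.02894885 0.088     ] [-41.6  -1.6]
bar A [0.58453683 0.09146912 0.222     ] [ 29.5 -14.5]
bar B [0.54351094 0.04515244 0.222     ] [-28.    8.4]
nip end s [ 0.51280191 -0.06822782  0.054     ] [-145.1   -1.2]
topc s [0.5442404  0.03588335 0.088     ] [-36.5   4.5]
barL [0.54388306 0.03999209 0.21      ] [-32.7   6.3]
barR [0.58556832 0.09835404 0.21      ] [ 36.3 -13.2]
```

Run:
```python
from h import *
T=[((666,243),(-90,-55,20)),((580,522),(-90,55,20)),((85,370),(100,55,20)),((178,92),(100,-55,20)),((98,103),(100,-28,152)),((48,245),(100,28,152))]
S=[((168,490),(-90,-55,20)),((546,462),(100,-55,20)),((551,210),(100,-28,152)),((172,517),(-90,-55,0)),((548,490),(100,-55,0))]
ut=np.array([a for a,_ in T])/8+[250-.44,215-.44];us=np.array([a for a,_ in S])/5+[285-.4,190-.4]
Pt=np.array([b for _,b in T])/1e3;Ps=np.array([b for _,b in S])/1e3
f=lambda p:np.r_[(proj("top",W(p,Pt))-ut).ravel(),(proj("scene",W(p,Ps))-us).ravel()]
r=least_squares(f,[.47,.05,1.4],loss="soft_l1");p=r.x;print(p,np.round(f(p).reshape(-1,2),1).tolist())
np.save("clamp.npy",p)
c=lambda a,b:(a/8+250-.44,b/8+215-.44)
def loc(w):
    d=w[:2]-p[:2];c_,s=np.cos(p[2]),np.sin(p[2]);return np.round(1e3*np.array([c_*d[0]+s*d[1],-s*d[0]+c_*d[1]]),1)
for n,uv,z in(("nip end",(780,422),.054),("topcentre",(490,330),.088),("bar A",(263,175),.222),("bar B",(418,305),.222)):
    w=atz("top",c(*uv),z);print(n,w,loc(w))
cs=lambda a,b:(a/5+285-.4,b/5+190-.4)
for n,uv,z in(("nip end s",(43,375),.054),("topc s",(259,298),.088),("barL",(272,80),.21),("barR",(425,92),.21)):
    w=atz("scene",cs(*uv),z);print(n,w,loc(w))
# overlay
g=[]
for x0,x1,y0,y1,z in((-90,100,-55,55,20),(-90,100,-55,55,0),(-26,100,-28,28,152),(-26,100,-28,28,118),(-88,40,-33,33,32)):
    g.append(np.array([(x0,y0,z),(x1,y0,z),(x1,y1,z),(x0,y1,z)])/1e3)
for n,x,y,k,w,h in(("top",250,215,8,100,75),("scene",285,190,5,125,115)):
    im=cv2.resize(cv2.imread(f"pics/{n}0.png")[y:y+h,x:x+w],None,fx=k,fy=k,interpolation=cv2.INTER_CUBIC)
    for P in g: cv2.polylines(im,[np.int32((proj(n,W(p,P))-[x,y]+.5)*k)],True,(0,0,255),1)
    for z in(.195,.225):
        for q in proj(n,W(p,[(0,0,z)])): cv2.circle(im,tuple(np.int32((q-[x,y]+.5)*k)),4,(255,0,255),-1)
    cv2.imwrite(f"pics/ov_{n}.png",im)
```

```text
[0.5627172  0.06770526 1.23659676] [[0.9, -0.2], [0.2, 1.3], [-0.8, 0.3], [-0.3, -0.9], [-0.3, -0.8], [-1.0, 1.8], [-0.2, 0.4], [0.2, -0.0], [1.0, -0.5], [-1.0, 1.4], [-0.9, 0.7]]
nip end [ 0.51647361 -0.07009465  0.054     ] [-145.3   -1.5]
topcentre [0.54823847 0.02894885 0.088     ] [-41.4   1. ]
bar A [0.58453683 0.09146912 0.222     ] [ 29.6 -12.8]
bar B [0.54351094 0.04515244 0.222     ] [-27.6  10.7]
nip end s [ 0.51280191 -0.06822782  0.054     ] [-144.8    2.6]
topc s [0.5442404  0.03588335 0.088     ] [-36.1   7. ]
barL [0.54388306 0.03999209 0.21      ] [-32.4   8.7]
barR [0.58556832 0.09835404 0.21      ] [ 36.4 -11.5]
```

View pics/ov_top.png

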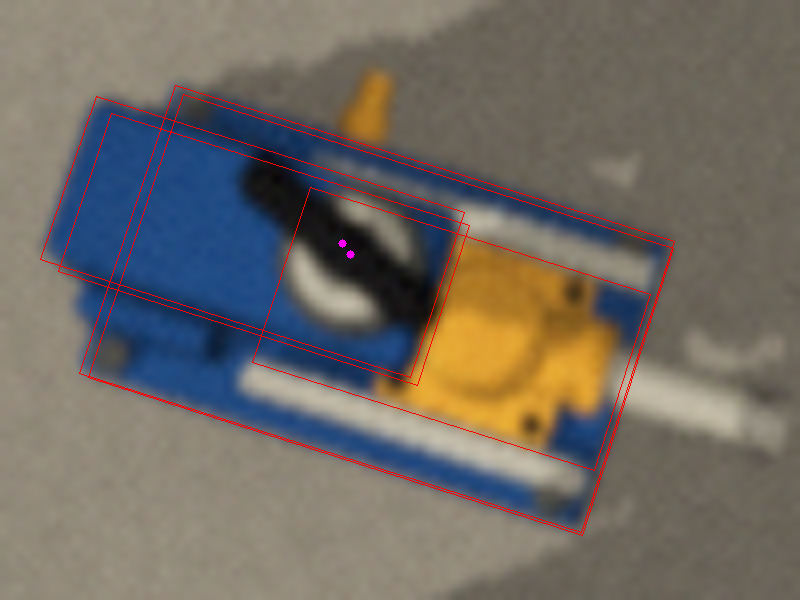

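View pics/ov_scene.png

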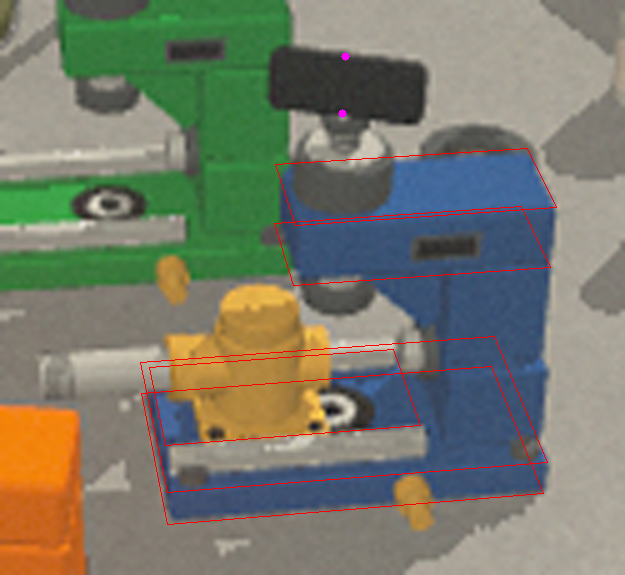

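Run:
```python
from h import *
p=np.load("clamp.npy")
def loc(w):
    d=w[:2]-p[:2];c_,s=np.cos(p[2]),np.sin(p[2]);return np.round(1e3*np.array([c_*d[0]+s*d[1],-s*d[0]+c_*d[1]]),1)
for n,uv,z in(("orange barL",(395,206),.222),("orange barR",(419,220),.222),("or arm back",(374,192),.152),("or arm back2",(361,212),.152),("or armfront",(430,222),.152),("or base cr",(418,254),.02),("or base cr",(361,231),.02),("green bar",(301,350),.222),("green bar",(303,330),.222),("green basecorner",(342,340),.02),("spare nipple",(510,248),.05)):
    w=atz("top",uv,z);print(n,w.round(3),loc(w))
for x in(-155,-118,-112):print(x,W(p,[(x/1e3,0,.05)]))
```

```text
orange barL [ 0.652 -0.185  0.222] [-209.5 -166.9]
orange barR [ 0.615 -0.242  0.222] [-274.9 -151.1]
or arm back [ 0.705 -0.143  0.152] [-152.4 -203.7]
or arm back2 [ 0.653 -0.107  0.152] [-135.5 -142.6]
or armfront [ 0.621 -0.285  0.152] [-313.5 -170.9]
or base cr [ 0.551 -0.276  0.02 ] [-328.7 -102.1]
or base cr [ 0.623 -0.115  0.02 ] [-153.3 -116.9]
green bar [0.314 0.052 0.222] [-96.7 230.1]
green bar [0.36  0.046 0.222] [-87.  184.7]
green basecorner [ 0.315 -0.05   0.02 ] [-192.9  195.3]
spare nipple [ 0.558 -0.528  0.05 ] [-563.8 -191. ]
-155 [[ 0.51187516 -0.07871908  0.05      ]]
-118 [[ 0.52401165 -0.04376617  0.05      ]]
-112 [[ 0.52597973 -0.03809813  0.05      ]]
```

```bash
cat >> h.py <<'E'
from scipy.spatial.transform import Rotation as Ro
def rel(pos,yaw,o=None):
    "shift mm and rotvec in tool axes now, to the pose tool-down pos,yaw"
    o=o or get_obs(); R=Ro.from_euler('xyz',o['eef_rot']); T=Ro.from_euler('xyz',[np.pi,0,yaw])
    t=R.inv().apply(np.array(pos)-o['ee_pos'])*1e3; v=(R.inv()*T).as_rotvec()
    print("lin",t.round(1),"turn",v.round(3),"| pos",o['ee_pos'].round(4),"rot",o['eef_rot'].round(3),"t",o['time_s'],"F",o['force'].round(1),"q",o['qpos'].round(2),"w",round(o['grip_width'],4))
E
python3 - <<'E'
from h import *
p=np.load("clamp.npy"); w=W(p,[(-.175,0,0)])[0]
rel([w[0],w[1],.29],p[2])
E
```

```text
lin [-505.  -450.6  -84.6] turn [-1.00e-03  1.00e-03  1.52e+00] | pos [0.2064 0.5096 0.205 ] rot [-3.141 -0.     2.757] t 0.1 F [-0.5 -0.7  0.5] q [ 1.12  0.3   1.52 -0.    1.32 -0.07] w 0.094
```

Request:
play_rows:
  moves:
    - {"claw": 1, "linear": [0, 0, -55], "turn": [0, 0, 0]}
    - {"claw": 0, "linear": [-40, -35, -85], "turn": [0, 0, 0.18]}
    - {"claw": 0, "linear": [-80, -70, -85], "turn": [0, 0, 0.36]}
    - {"claw": 0, "linear": [-125, -110, -85], "turn": [0, 0, 0.54]}
    - {"claw": 0, "linear": [-170, -150, -85], "turn": [0, 0, 0.72]}
    - {"claw": 0, "linear": [-215, -190, -85], "turn": [0, 0, 0.9]}
    - {"claw": 0, "linear": [-260, -230, -85], "turn": [0, 0, 1.08]}
    - {"claw": 0, "linear": [-300, -268, -85], "turn": [0, 0, 1.25]}
  force: 30

```text
time_s: 1.1
ee_pos: [0.3843, 0.1467, 0.2902]
eef_rot: [-3.141, 0.001, 1.501]
force: [0.4, 0.4, -0.5]
grip_width: 0.027
```

Run:
```python
from h import *
p=np.load("clamp.npy"); w=W(p,[(-.175,0,0)])[0]
rel([w[0],w[1],.29],p[2])
```

```text
lin [-235.2  137.8    0.3] turn [-0.     0.001  0.264] | pos [0.3843 0.1467 0.2902] rot [-3.141e+00  1.000e-03  1.501e+00] t 1.1 F [ 0.4  0.4 -0.5] q [ 0.28 -0.07  1.74 -0.    1.48  0.35] w 0.027
```

Request:
play_rows:
  moves:
    - {"claw": 0, "linear": [-47, 28, 0], "turn": [0, 0, 0.1]}
    - {"claw": 0, "linear": [-95, 55, 0], "turn": [0, 0, 0.2]}
    - {"claw": 0, "linear": [-142, 83, 0], "turn": [0, 0, 0.264]}
    - {"claw": 0, "linear": [-190, 110, 0], "turn": [0, 0, 0.264]}
    - {"claw": 0, "linear": [-235, 138, 0], "turn": [0, 0, 0.264]}
    - {"claw": 0, "linear": [-235, 138, 60], "turn": [0, 0, 0.264]}
    - {"claw": 0, "linear": [-235, 138, 120], "turn": [0, 0, 0.264]}
    - {"claw": 0, "linear": [-235, 138, 160], "turn": [0, 0, 0.264]}

```text
time_s: 2.1
ee_pos: [0.5043, -0.0974, 0.1274]
eef_rot: [-3.139, 0.001, 1.236]
force: [0.9, 0.9, 0.2]
grip_width: 0.0004
```

Run:
```python
from h import *
p=np.load("clamp.npy"); w=W(p,[(-.175,0,0)])[0]
rel([w[0],w[1],.05],p[2])
s=vision.camera("scene");t=vision.camera("top")
cv2.imwrite("pics/s1.png",cv2.resize(s[150:310,230:410],None,fx=4,fy=4)); cv2.imwrite("pics/t1.png",cv2.resize(t[200:300,250:400],None,fx=5,fy=5))
```

```text
lin [ 0.2  1.3 77.4] turn [-0.003  0.001 -0.   ] | pos [ 0.5043 -0.0974  0.1274] rot [-3.139e+00  1.000e-03  1.236e+00] t 2.1 F [0.9 0.9 0.2] q [-0.26  0.3   1.71 -0.    1.13  0.07] w 0.0004
```

View pics/s1.png

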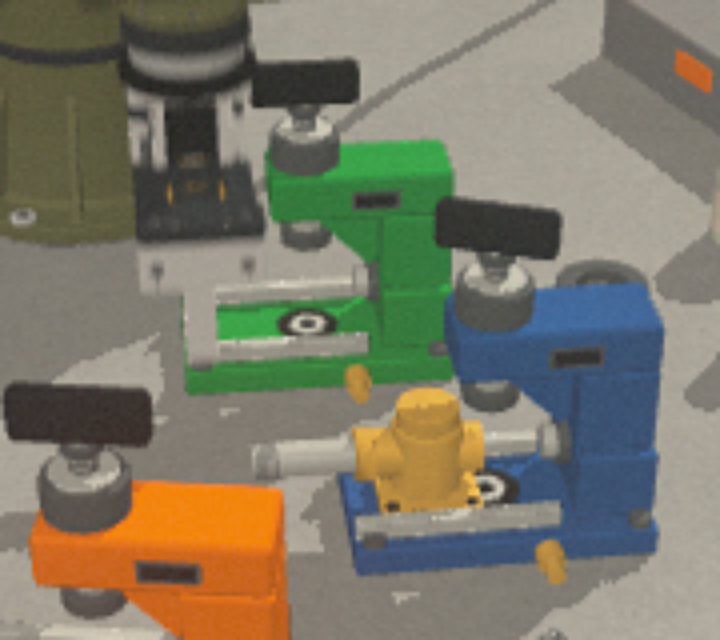

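View pics/t1.png

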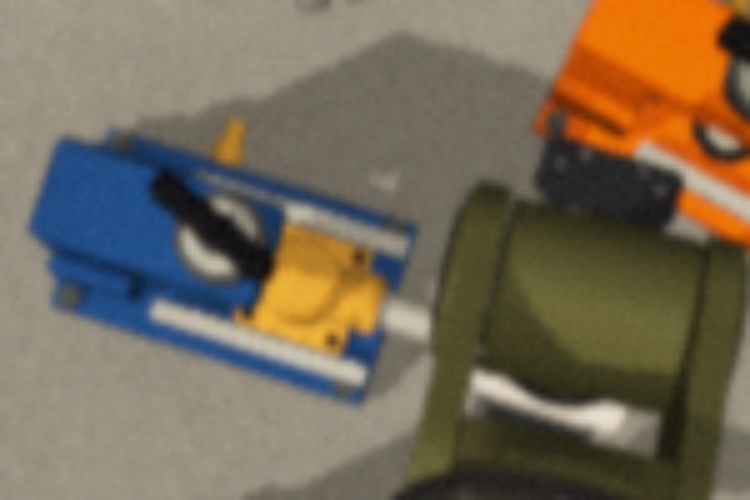

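Request:
play_rows:
  moves:
    - {"claw": 0, "linear": [0, 1, 40], "turn": [0, 0, 0]}
    - {"claw": 0, "linear": [0, 1, 77], "turn": [0, 0, 0]}
    - {"claw": 0, "linear": [0, 1, 77], "turn": [0, 0, 0]}
    - {"claw": 0, "linear": [5, 1, 77], "turn": [0, 0, 0]}
    - {"claw": 0, "linear": [10, 1, 77], "turn": [0, 0, 0]}
    - {"claw": 0, "linear": [14, 1, 77], "turn": [0, 0, 0]}
    - {"claw": 0, "linear": [16, 1, 77], "turn": [0, 0, 0]}
    - {"claw": 0, "linear": [18, 1, 77], "turn": [0, 0, 0]}

```text
time_s: 3.2
ee_pos: [0.5097, -0.0802, 0.0496]
eef_rot: [-3.134, 0.002, 1.237]
force: [-1.7, -3.6, 2.1]
grip_width: 0.0005
```

Request:
play_rows:
  moves:
    - {"claw": 0, "linear": [2, 0, 0], "turn": [0, 0, 0]}
    - {"claw": 0, "linear": [4, 0, 0], "turn": [0, 0, 0]}
    - {"claw": 0, "linear": [6, 0, 0], "turn": [0, 0, 0]}
    - {"claw": 0, "linear": [8, 0, 0], "turn": [0, 0, 0]}
    - {"claw": 0, "linear": [10, 0, 0], "turn": [0, 0, 0]}
    - {"claw": 0, "linear": [12, 0, 0], "turn": [0, 0, 0]}
    - {"claw": 0, "linear": [14, 0, 0], "turn": [0, 0, 0]}
    - {"claw": 0, "linear": [15, 0, 0], "turn": [0, 0, 0]}

```text
time_s: 4.2
ee_pos: [0.5145, -0.0663, 0.0496]
eef_rot: [-3.134, 0.002, 1.237]
force: [-2.5, -4.4, 0.8]
grip_width: 0.0008
```

Run:
```python
from h import *
p=np.load("clamp.npy"); w=W(p,[(-.118,0,0)])[0]
rel([w[0],w[1],.05],p[2])
s=vision.camera("scene");t=vision.camera("top")
cv2.imwrite("pics/s2.png",cv2.resize(s[150:310,230:410],None,fx=4,fy=4)); cv2.imwrite("pics/t2.png",cv2.resize(t[200:300,250:400],None,fx=5,fy=5))
```

```text
lin [24.4  1.6 -0.5] turn [-0.007  0.002  0.   ] | pos [ 0.5145 -0.0663  0.0496] rot [-3.134e+00  2.000e-03  1.237e+00] t 4.2 F [-2.5 -4.4  0.8] q [-0.2   0.42  1.75 -0.    0.97  0.14] w 0.0008
```

View pics/s2.png

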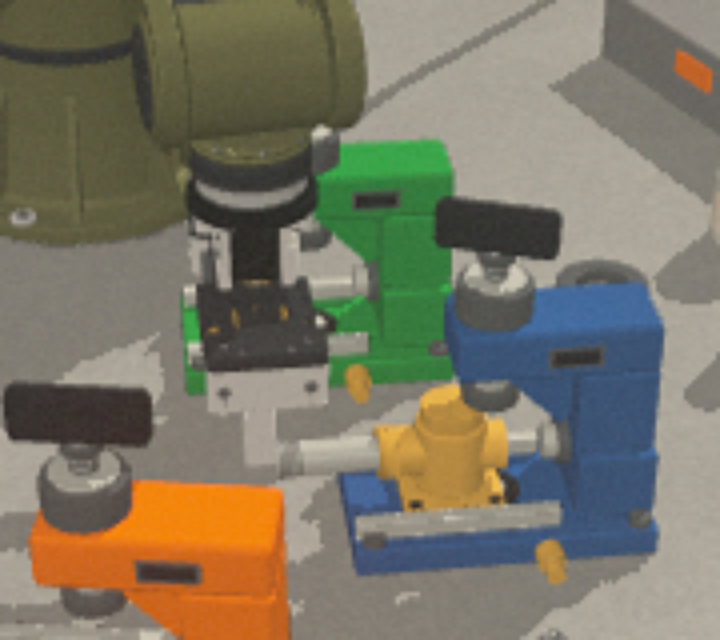

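The finger is pushing the nipple at about 5 N and the valve is sliding, with roughly 20 mm to go.

Request:
play_rows:
  moves:
    - {"claw": 0, "linear": [2, 0, 0], "turn": [0, 0, 0]}
    - {"claw": 0, "linear": [4, 0, 0], "turn": [0, 0, 0]}
    - {"claw": 0, "linear": [6, 0, 0], "turn": [0, 0, 0]}
    - {"claw": 0, "linear": [8, 0, 0], "turn": [0, 0, 0]}
    - {"claw": 0, "linear": [9, 0, 0], "turn": [0, 0, 0]}
    - {"claw": 0, "linear": [10, 0, 0], "turn": [0, 0, 0]}
    - {"claw": 0, "linear": [11, 0, 0], "turn": [0, 0, 0]}
    - {"claw": 0, "linear": [12, 0, 0], "turn": [0, 0, 0]}

```text
time_s: 5.3
ee_pos: [0.5184, -0.0552, 0.0496]
eef_rot: [-3.134, 0.003, 1.236]
force: [-1.3, -5.6, 1.3]
grip_width: 0.0005
```

Request:
play_rows:
  moves:
    - {"claw": 0, "linear": [1, 0, 0], "turn": [0, 0, 0]}
    - {"claw": 0, "linear": [2, 0, 0], "turn": [0, 0, 0]}
    - {"claw": 0, "linear": [3, 0, 0], "turn": [0, 0, 0]}
    - {"claw": 0, "linear": [4, 0, 0], "turn": [0, 0, 0]}

```text
time_s: 5.8
ee_pos: [0.5197, -0.0517, 0.0496]
eef_rot: [-3.134, 0.003, 1.236]
force: [-2.4, -4.2, 1.5]
grip_width: 0.0005
```

Run:
```python
from h import *
p=np.load("clamp.npy"); w=W(p,[(-.118,0,0)])[0]
rel([w[0],w[1],.05],p[2])
```

```text
lin [ 8.9  1.5 -0.4] turn [-0.008  0.003 -0.   ] | pos [ 0.5197 -0.0517  0.0496] rot [-3.134e+00  3.000e-03  1.236e+00] t 5.8 F [-2.4 -4.2  1.5] q [-0.17  0.43  1.74 -0.    0.98  0.17] w 0.0005
```

Request:
play_rows:
  moves:
    - {"claw": 0, "linear": [1, 0, 0], "turn": [0, 0, 0]}
    - {"claw": 0, "linear": [2, 0, 0], "turn": [0, 0, 0]}
    - {"claw": 0, "linear": [3, 0, 0], "turn": [0, 0, 0]}
    - {"claw": 0, "linear": [4, 0, 0], "turn": [0, 0, 0]}

```text
time_s: 6.3
ee_pos: [0.5209, -0.0482, 0.0496]
eef_rot: [-3.134, 0.004, 1.236]
force: [-1.8, -5.7, 1.7]
grip_width: 0.0003
```

Request:
play_rows:
  moves:
    - {"claw": 0, "linear": [1, 0, 0], "turn": [0, 0, 0]}
    - {"claw": 0, "linear": [2, 0, 0], "turn": [0, 0, 0]}

```text
time_s: 6.55
ee_pos: [0.5215, -0.0466, 0.0496]
eef_rot: [-3.134, 0.004, 1.236]
force: [-1.7, -6.1, 1.9]
grip_width: 0.0002
```

Request:
play_rows:
  moves:
    - {"claw": 0, "linear": [1, 0, 0], "turn": [0, 0, 0]}
    - {"claw": 0, "linear": [2, 0, 0], "turn": [0, 0, 0]}

```text
time_s: 6.8
ee_pos: [0.5221, -0.045, 0.0496]
eef_rot: [-3.134, 0.005, 1.236]
force: [-1.1, -5.3, 1.5]
grip_width: 0.0004
```

Run:
```python
from h import *
p=np.load("clamp.npy"); w=W(p,[(-.118,0,0)])[0]
rel([w[0],w[1],.05],p[2])
s=vision.camera("scene");t=vision.camera("top")
cv2.imwrite("pics/s3.png",cv2.resize(s[150:310,230:410],None,fx=4,fy=4)); cv2.imwrite("pics/t3.png",cv2.resize(t[200:300,250:400],None,fx=5,fy=5))
```

```text
lin [ 1.9  1.4 -0.4] turn [-0.008  0.005 -0.001] | pos [ 0.5221 -0.045   0.0496] rot [-3.134  0.005  1.236] t 6.8 F [-1.1 -5.3  1.5] q [-0.15  0.43  1.74 -0.    0.98  0.18] w 0.0004
```

View pics/s3.png

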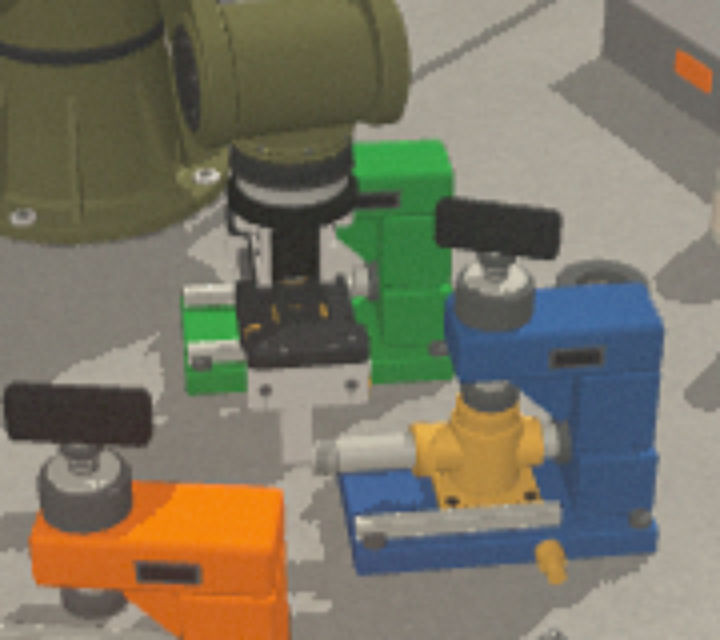

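Request:
play_rows:
  moves:
    - {"claw": 0, "linear": [0.7, 0, 0], "turn": [0, 0, 0]}
    - {"claw": 0, "linear": [1.4, 0, 0], "turn": [0, 0, 0]}

```text
time_s: 7.15
ee_pos: [0.5224, -0.0439, 0.0496]
eef_rot: [-3.134, 0.005, 1.236]
force: [-3.0, -7.2, 1.4]
grip_width: 0.0003
```

Request:
play_rows:
  moves:
    - {"claw": 0, "linear": [0.7, 0, 0], "turn": [0, 0, 0]}
    - {"claw": 0, "linear": [1.4, 0, 0], "turn": [0, 0, 0]}

```text
time_s: 7.4
ee_pos: [0.5225, -0.0438, 0.0496]
eef_rot: [-3.133, 0.007, 1.236]
force: [-5.4, -17.1, 3.5]
grip_width: 0.0003
```

Request:
play_rows:
  moves:
    - {"claw": 0, "linear": [0.7, 0, 0], "turn": [0, 0, 0]}
    - {"claw": 0, "linear": [1.4, 0, 0], "turn": [0, 0, 0]}

```text
time_s: 7.65
ee_pos: [0.5225, -0.0438, 0.0496]
eef_rot: [-3.133, 0.01, 1.236]
force: [-7.4, -16.6, 3.3]
grip_width: 0.0005
```

The force rose to 18 N and motion stopped, so the plug is home. The finger is at clamp x ≈ -119, as expected. Backing off and raising.

Request:
play_rows:
  moves:
    - {"claw": 0, "linear": [-10, 0, 0], "turn": [0, 0, 0]}
    - {"claw": 0, "linear": [-35, 0, 0], "turn": [0, 0, 0]}
    - {"claw": 0, "linear": [-40, 0, -50], "turn": [0, 0, 0]}
    - {"claw": 0.6, "linear": [-40, 0, -110], "turn": [0, 0, -0.18]}
    - {"claw": 0.6, "linear": [-40, 0, -170], "turn": [0, 0, -0.36]}
    - {"claw": 0.6, "linear": [-40, 0, -230], "turn": [0, 0, -0.54]}
    - {"claw": 0.6, "linear": [-40, 0, -250], "turn": [0, 0, -0.72]}
    - {"claw": 0.6, "linear": [-40, 0, -250], "turn": [0, 0, -0.9]}

```text
time_s: 8.65
ee_pos: [0.5126, -0.08, 0.3019]
eef_rot: [-3.131, 0.001, 2.142]
force: [-0.2, -0.1, -0.4]
grip_width: 0.0468
```

Run:
```python
from h import *
p=np.load("clamp.npy"); w=W(p,[(0.0015,-.001,0)])[0]
rel([w[0],w[1],.27],4.02)
s=vision.camera("scene");t=vision.camera("top")
cv2.imwrite("pics/s4.png",cv2.resize(s[190:305,285:410],None,fx=5,fy=5,interpolation=cv2.INTER_CUBIC)); cv2.imwrite("pics/t4.png",cv2.resize(t[215:290,250:350],None,fx=8,fy=8,interpolation=cv2.INTER_CUBIC))
```

```text
lin [ 97.3 124.1  30.5] turn [-0.008 -0.009 -1.878] | pos [ 0.5126 -0.08    0.3019] rot [-3.131e+00  1.000e-03  2.142e+00] t 8.65 F [-0.2 -0.1 -0.4] q [-0.22  0.18  1.45 -0.01  1.52 -0.79] w 0.0468
```

View pics/s4.png

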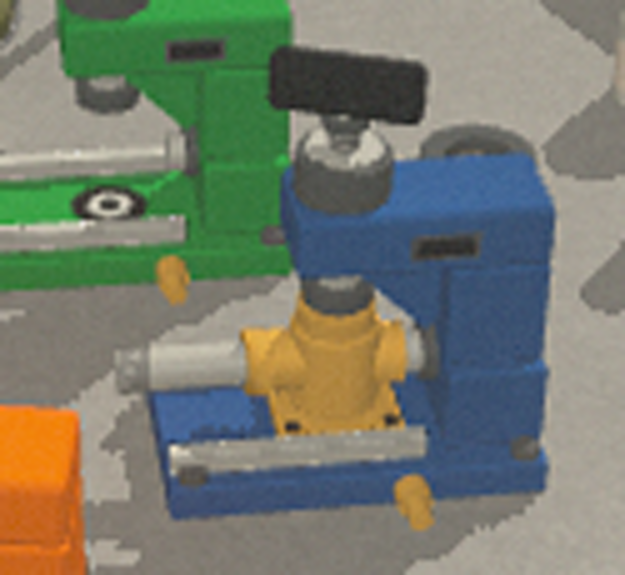

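View pics/t4.png

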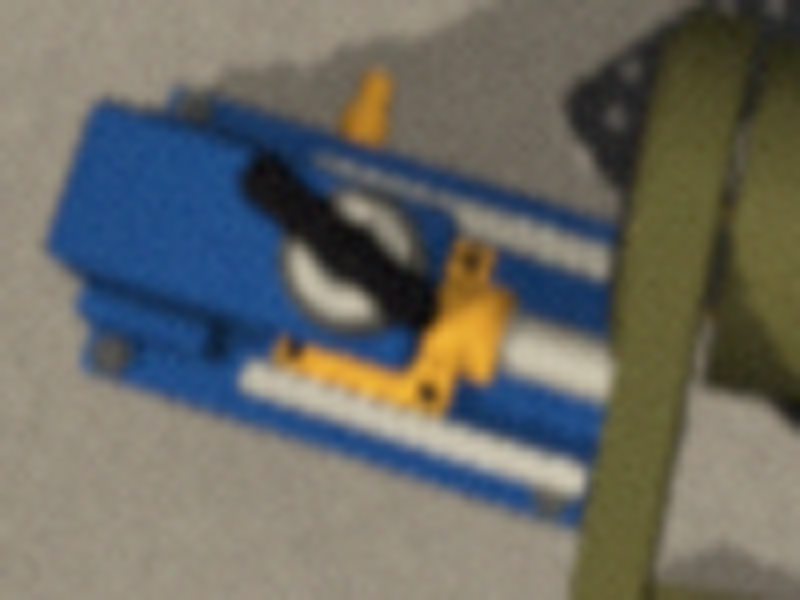

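Run:
```python
from h import *
p=np.load("clamp.npy")
t=vision.camera("top")
g=t.max(axis=2)[225:260,275:312]; g=cv2.resize(g,None,fx=8,fy=8,interpolation=cv2.INTER_CUBIC)
m=(g<50).astype(np.uint8); n,l,st,ce=cv2.connectedComponentsWithStats(m); k=1+np.argmax(st[1:,4]); print(st[k])
r=cv2.minAreaRect(cv2.findContours((l==k).astype(np.uint8),0,2)[0][0]); print(r)
b=cv2.boxPoints(r)/8+[275-.44,225-.44]
B=[atz("top",q,.222) for q in b]
e=[np.linalg.norm(B[i]-B[(i+1)%4]) for i in range(4)];i=int(np.argmax(e));d=B[(i+1)%4]-B[i]
print(np.round(e,4),"yaw",np.arctan2(d[1],d[0])%np.pi,"c",np.mean(B,axis=0), "axis",W(p,[(0,0,0)]))
```

```text
[   45    73   192   181 10618]
((139.2906494140625, 163.60440063476562), (234.43116760253906, 65.19845581054688), 36.931373596191406)
[0.0198 0.0717 0.0197 0.0716] yaw 0.8980064164227253 c [0.56295179 0.06871279 0.222     ] axis [[0.5627172  0.06770526 0.        ]]
```

Request:
play_rows:
  moves:
    - {"claw": 0.6, "linear": [12, 16, 0], "turn": [0, 0, -0.18]}
    - {"claw": 0.6, "linear": [24, 31, 0], "turn": [0, 0, -0.36]}
    - {"claw": 0.6, "linear": [36, 47, 0], "turn": [0, 0, -0.54]}
    - {"claw": 0.6, "linear": [48, 62, 0], "turn": [0, 0, -0.72]}
    - {"claw": 0.6, "linear": [60, 78, 0], "turn": [0, 0, -0.9]}
    - {"claw": 0.6, "linear": [72, 93, 0], "turn": [0, 0, -1.08]}
    - {"claw": 0.6, "linear": [84, 109, 0], "turn": [0, 0, -1.26]}
    - {"claw": 0.6, "linear": [97, 124, 0], "turn": [0, 0, -1.44]}

```text
time_s: 9.8
ee_pos: [0.5654, 0.0688, 0.2978]
eef_rot: [3.141, -0.014, -2.709]
force: [0.2, -0.1, 0.0]
grip_width: 0.0563
```

Run:
```python
from h import *
rel([.563,.0685,.25],4.04)
```

```text
lin [ 1.7  0.7 47.8] turn [ 0.004 -0.013 -0.466] | pos [0.5654 0.0688 0.2978] rot [ 3.141 -0.014 -2.709] t 9.8 F [ 0.2 -0.1  0. ] q [ 0.06  0.3   1.31 -0.    1.55 -1.94] w 0.0563
```

Request:
play_rows:
  moves:
    - {"claw": 0.6, "linear": [1.7, 0.7, 0], "turn": [0.004, -0.013, -0.16]}
    - {"claw": 0.6, "linear": [1.7, 0.7, 0], "turn": [0.004, -0.013, -0.32]}
    - {"claw": 0.6, "linear": [1.7, 0.7, 0], "turn": [0.004, -0.013, -0.466]}
    - {"claw": 0.6, "linear": [1.7, 0.7, 20], "turn": [0.004, -0.013, -0.466]}
    - {"claw": 0.6, "linear": [1.7, 0.7, 48], "turn": [0.004, -0.013, -0.466]}
    - {"claw": 0.6, "linear": [1.7, 0.7, 48], "turn": [0.004, -0.013, -0.466]}

```text
time_s: 10.55
ee_pos: [0.5622, 0.0685, 0.2479]
eef_rot: [3.139, -0.003, -2.247]
force: [-0.1, -0.4, 0.2]
grip_width: 0.0564
```

Run:
```python
from h import *
rel([.563,.0685,.203],4.04)
s=vision.camera("scene");t=vision.camera("top")
cv2.imwrite("pics/s5.png",cv2.resize(s[150:305,260:420],None,fx=4,fy=4,interpolation=cv2.INTER_CUBIC))
```

```text
lin [-0.6 -0.8 44.9] turn [ 0.003 -0.003 -0.004] | pos [0.5622 0.0685 0.2479] rot [ 3.139e+00 -3.000e-03 -2.247e+00] t 10.55 F [-0.1 -0.4  0.2] q [ 0.06  0.31  1.41 -0.    1.43 -2.41] w 0.0564
```

View pics/s5.png

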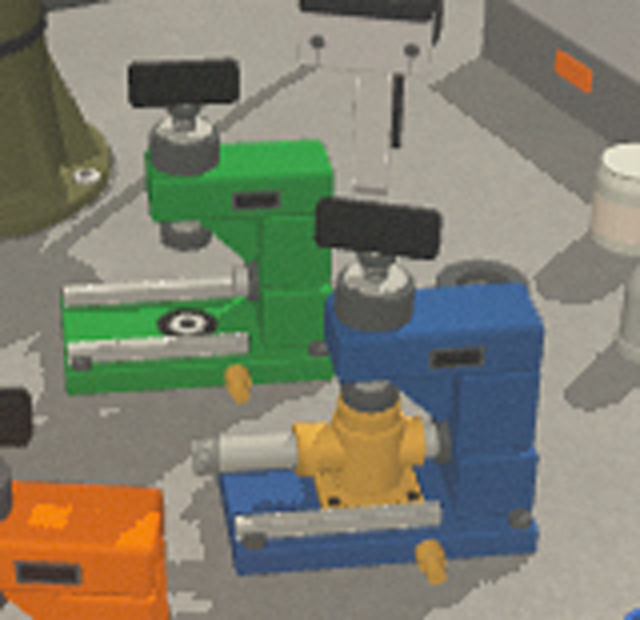

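Request:
play_rows:
  moves:
    - {"claw": 0.6, "linear": [-0.6, -0.8, 20], "turn": [0.003, -0.003, 0]}
    - {"claw": 0.6, "linear": [-0.6, -0.8, 45], "turn": [0.003, -0.003, 0]}
    - {"claw": 0.6, "linear": [-0.6, -0.8, 45], "turn": [0.003, -0.003, 0]}

```text
time_s: 11.02
ee_pos: [0.564, 0.0685, 0.2054]
eef_rot: [-3.139, 0.002, -2.247]
force: [0.0, 1.3, 0.5]
grip_width: 0.0565
```

Request:
play_rows:
  moves:
    - {"claw": 0.15, "linear": [0, 0, 0], "turn": [0, 0, 0]}
    - {"claw": 0.15, "linear": [0, 0, 0], "turn": [0, 0, 0]}
    - {"claw": 0.15, "linear": [0, 0, 0], "turn": [0, 0, 0]}
    - {"claw": 0.15, "linear": [0, 0, 0], "turn": [0, 0, 0]}
  force: 15

```text
time_s: 11.52
ee_pos: [0.564, 0.0685, 0.2056]
eef_rot: [-3.139, 0.002, -2.247]
force: [1.4, 0.0, 0.3]
grip_width: 0.0197
```

Run:
```python
from h import *
rel([.563,.0685,.203],4.04); print(get_obs()['moment'])
```

```text
lin [0.6 0.8 2.6] turn [-0.003  0.002 -0.003] | pos [0.564  0.0685 0.2056] rot [-3.139e+00  2.000e-03 -2.247e+00] t 11.525 F [1.4 0.  0.3] q [ 0.06  0.34  1.47 -0.    1.33 -2.41] w 0.0197
[0.02581069 0.05331813 0.02278755]
```

Request:
play_rows:
  moves:
    - {"claw": 0, "linear": [0, 0, 1.5], "turn": [0, 0, 0]}
    - {"claw": 0, "linear": [0, 0, 2.5], "turn": [0, 0, 0]}
    - {"claw": 0, "linear": [0, 0, 2.5], "turn": [0, 0, 0]}

```text
time_s: 11.9
ee_pos: [0.5644, 0.0687, 0.2051]
eef_rot: [-3.137, 0.004, -2.247]
force: [-5.7, 0.9, 14.9]
grip_width: 0.0159
```

Run:
```python
from h import *
rel([.563,.0685,.203],4.04); print(get_obs()['moment'])
s=vision.camera("scene")
cv2.imwrite("pics/s6.png",cv2.resize(s[150:305,260:420],None,fx=4,fy=4,interpolation=cv2.INTER_CUBIC))
```

```text
lin [1.  1.  2.1] turn [-0.004  0.004 -0.004] | pos [0.5644 0.0687 0.2051] rot [-3.137  0.004 -2.247] t 11.9 F [-5.7  0.9 14.9] q [ 0.06  0.34  1.47  0.    1.33 -2.41] w 0.0159
[ 0.18571526  1.07930596 -0.16575456]
```

View pics/s6.png

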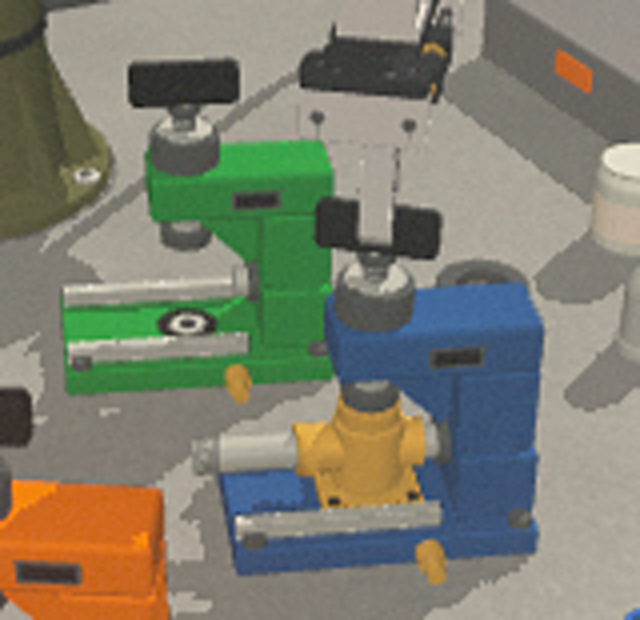

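Request:
play_rows:
  moves:
    - {"claw": 0, "linear": [0, 0, 0.2], "turn": [0, 0, 0.1]}
    - {"claw": 0, "linear": [0, 0, 0.3], "turn": [0, 0, 0.2]}
    - {"claw": 0, "linear": [0, 0, 0.5], "turn": [0, 0, 0.3]}
    - {"claw": 0, "linear": [0, 0, 0.6], "turn": [0, 0, 0.4]}
    - {"claw": 0, "linear": [0, 0, 0.8], "turn": [0, 0, 0.5]}
    - {"claw": 0, "linear": [0, 0, 1.0], "turn": [0, 0, 0.6]}
    - {"claw": 0, "linear": [0, 0, 1.1], "turn": [0, 0, 0.7]}
    - {"claw": 0, "linear": [0, 0, 1.3], "turn": [0, 0, 0.8]}
  force: 35

```text
time_s: 12.95
ee_pos: [0.5642, 0.0684, 0.2041]
eef_rot: [-3.141, 0.006, -3.05]
force: [-3.0, -2.5, 3.7]
grip_width: 0.0154
```

```bash
cat >> h.py <<'E'
def look(tag,k=8):
    o=get_obs();print("yaw",round(o['eef_rot'][2]%(2*np.pi),3),"F",o['force'].round(1),"M",o['moment'].round(2),"w",round(o['grip_width'],4),"q6",round(o['qpos'][5],2),o['ee_pos'].round(4),"t",o['time_s'])
    s=vision.camera("scene"); cv2.imwrite(f"pics/{tag}.png",cv2.resize(s[185:285,310:405],None,fx=6,fy=6,interpolation=cv2.INTER_CUBIC))
    c=s[228:252,350:385].astype(int); print("yellowpix",int(((c[...,2]>140)&(c[...,1]>110)&(c[...,0]<90)).sum()),"red",int(((c[...,2]>120)&(c[...,1]<70)).sum()))
E
python3 -c "
from h import *
look('h1')"
```

```text
yaw 3.233 F [-3.  -2.5  3.7] M [-0.44  0.72  0.15] w 0.0154 q6 -1.61 [0.5642 0.0684 0.2041] t 12.95
yellowpix 2 red 0
```

View pics/h1.png

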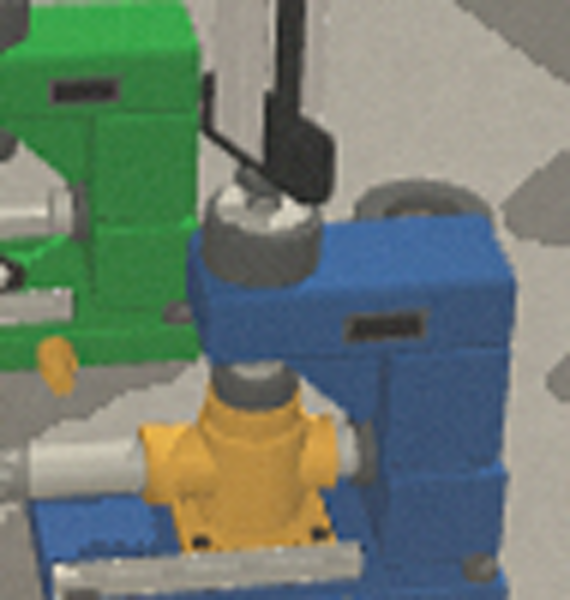

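Request:
play_rows:
  moves:
    - {"claw": 0, "linear": [0, 0, 0.2], "turn": [0, 0, 0.1]}
    - {"claw": 0, "linear": [0, 0, 0.3], "turn": [0, 0, 0.2]}

```text
time_s: 13.25
ee_pos: [0.5641, 0.0683, 0.2038]
eef_rot: [3.141, 0.005, 3.027]
force: [-1.4, -0.9, 1.8]
grip_width: 0.0156
```

```bash
python3 -c "
from h import *
look('h2')"
```

```text
yaw 3.027 F [-1.4 -0.9  1.8] M [-0.36  0.47  0.11] w 0.0156 q6 -1.4 [0.5641 0.0683 0.2038] t 13.25
yellowpix 1 red 0
```

Request:
play_rows:
  moves:
    - {"claw": 0, "linear": [0, 0, 0.2], "turn": [0, 0, 0.1]}
    - {"claw": 0, "linear": [0, 0, 0.3], "turn": [0, 0, 0.2]}

```text
time_s: 13.55
ee_pos: [0.564, 0.0682, 0.2035]
eef_rot: [3.141, 0.005, 2.822]
force: [-1.6, -1.5, 2.5]
grip_width: 0.0159
```

```bash
python3 -c "
from h import *
look('h3')"
```

```text
yaw 2.822 F [-1.6 -1.5  2.5] M [-0.41  0.56  0.2 ] w 0.0159 q6 -1.19 [0.564  0.0682 0.2035] t 13.55
yellowpix 1 red 0
```

View pics/h3.png

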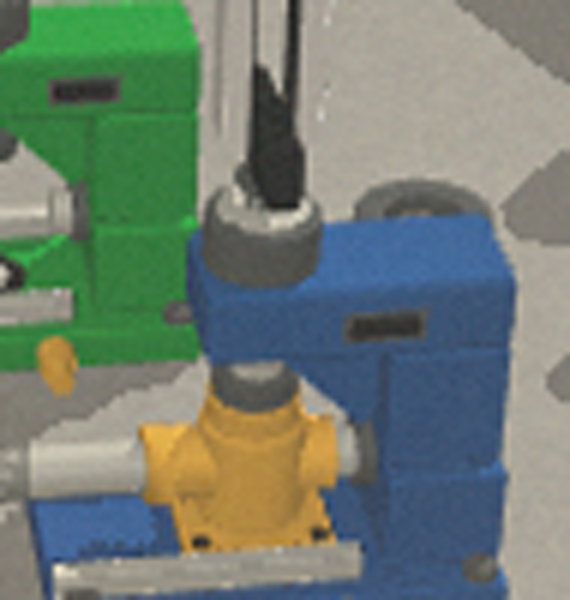

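Request:
play_rows:
  moves:
    - {"claw": 0, "linear": [0, 0, 0.2], "turn": [0, 0, 0.1]}
    - {"claw": 0, "linear": [0, 0, 0.3], "turn": [0, 0, 0.2]}

```text
time_s: 13.85
ee_pos: [0.5639, 0.0681, 0.2035]
eef_rot: [3.14, 0.005, 2.618]
force: [-2.1, -1.6, 3.6]
grip_width: 0.0155
```

```bash
python3 -c "
from h import *
look('h4')"
```

```text
yaw 2.618 F [-2.1 -1.6  3.6] M [-0.46  0.67  0.15] w 0.0155 q6 -0.99 [0.5639 0.0681 0.2035] t 13.85
yellowpix 1 red 0
```

Request:
play_rows:
  moves:
    - {"claw": 0, "linear": [0, 0, 0.2], "turn": [0, 0, 0.1]}
    - {"claw": 0, "linear": [0, 0, 0.3], "turn": [0, 0, 0.2]}

```text
time_s: 14.15
ee_pos: [0.5639, 0.068, 0.2035]
eef_rot: [3.139, 0.004, 2.415]
force: [-2.5, -2.0, 4.9]
grip_width: 0.0157
```

```bash
python3 -c "
from h import *
look('h5')"
```

```text
yaw 2.415 F [-2.5 -2.   4.9] M [-0.42  0.81  0.16] w 0.0157 q6 -0.79 [0.5639 0.068  0.2035] t 14.15
yellowpix 1 red 0
```

Request:
play_rows:
  moves:
    - {"claw": 0, "linear": [0, 0, 0], "turn": [0, 0, 0.1]}
    - {"claw": 0, "linear": [0, 0, 0], "turn": [0, 0, 0.2]}

```text
time_s: 14.45
ee_pos: [0.5637, 0.0679, 0.2035]
eef_rot: [3.139, 0.004, 2.212]
force: [-1.3, -1.9, 3.4]
grip_width: 0.0155
```

```bash
python3 -c "
from h import *
look('h6')"
```

```text
yaw 2.212 F [-1.3 -1.9  3.4] M [-0.47  0.82  0.19] w 0.0155 q6 -0.59 [0.5637 0.0679 0.2035] t 14.45
yellowpix 1 red 0
```

View pics/h6.png

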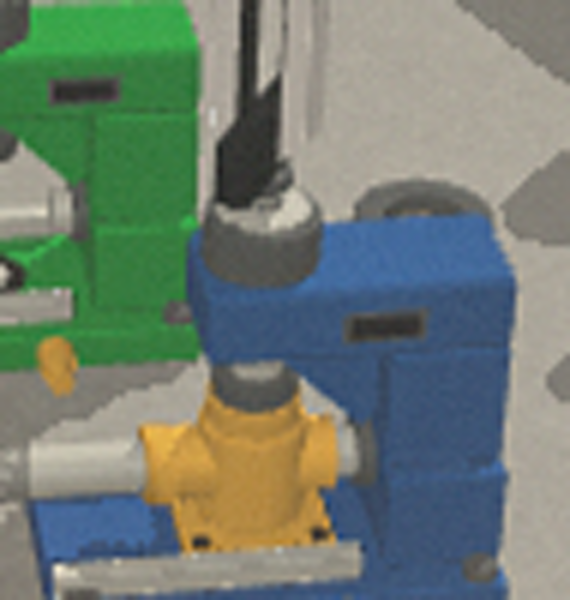

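Request:
play_rows:
  moves:
    - {"claw": 0, "linear": [0, 0, 0], "turn": [0, 0, 0.1]}
    - {"claw": 0, "linear": [0, 0, 0], "turn": [0, 0, 0.2]}

```text
time_s: 14.75
ee_pos: [0.5636, 0.0679, 0.2035]
eef_rot: [3.138, 0.003, 2.01]
force: [-2.9, -1.6, 3.6]
grip_width: 0.0158
```

```bash
python3 -c "
from h import *
look('h7')"
```

```text
yaw 2.01 F [-2.9 -1.6  3.6] M [-0.46  0.76  0.17] w 0.0158 q6 -0.38 [0.5636 0.0679 0.2035] t 14.75
yellowpix 1 red 0
```

Request:
play_rows:
  moves:
    - {"claw": 0, "linear": [0, 0, 0], "turn": [0, 0, 0.1]}
    - {"claw": 0, "linear": [0, 0, 0], "turn": [0, 0, 0.2]}

```text
time_s: 15.05
ee_pos: [0.5635, 0.0679, 0.2036]
eef_rot: [3.138, 0.002, 1.809]
force: [-1.9, -0.8, 3.6]
grip_width: 0.0153
```

```bash
python3 -c "
from h import *
look('h8')"
```

```text
yaw 1.809 F [-1.9 -0.8  3.6] M [-0.44  0.86  0.19] w 0.0153 q6 -0.18 [0.5635 0.0679 0.2036] t 15.05
yellowpix 33 red 0
```

View pics/h8.png

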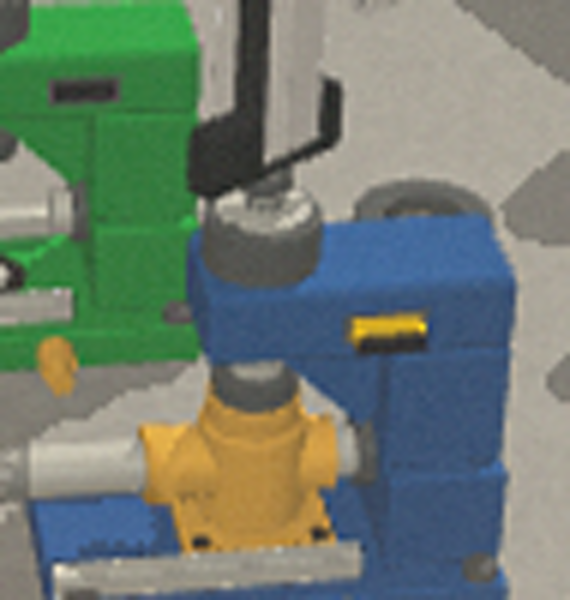

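The tab has sprung out. Its yellow band shows at crop (388,328), with no red. I'll stop turning, release the handle and lift away.

Request:
play_rows:
  moves:
    - {"claw": 0.5, "linear": [0, 0, 0], "turn": [0, 0, 0]}
    - {"claw": 0.5, "linear": [0, 0, 0], "turn": [0, 0, 0]}
    - {"claw": 0.5, "linear": [0, 0, 0], "turn": [0, 0, 0]}
    - {"claw": 0.5, "linear": [0, 0, 0], "turn": [0, 0, 0]}
    - {"claw": 0.5, "linear": [0, 0, -20], "turn": [0, 0, 0]}
    - {"claw": 0.5, "linear": [0, 0, -50], "turn": [0, 0, 0]}
    - {"claw": 0.5, "linear": [0, 0, -90], "turn": [0, 0, 0]}
    - {"claw": 0.5, "linear": [0, 0, -110], "turn": [0, 0, 0]}

```text
time_s: 16.1
ee_pos: [0.5634, 0.0681, 0.3158]
eef_rot: [3.136, 0.003, 1.804]
force: [0.6, 0.5, -0.5]
grip_width: 0.0468
```

```bash
python3 -c "
from h import *
look('h9')
cv2.imwrite('pics/t9.png',vision.camera('top'))"
```

```text
yaw 1.804 F [ 0.6  0.5 -0.5] M [-0.06  0.03  0.01] w 0.0468 q6 -0.18 [0.5634 0.0681 0.3158] t 16.1
yellowpix 33 red 0
```

View pics/h9.png

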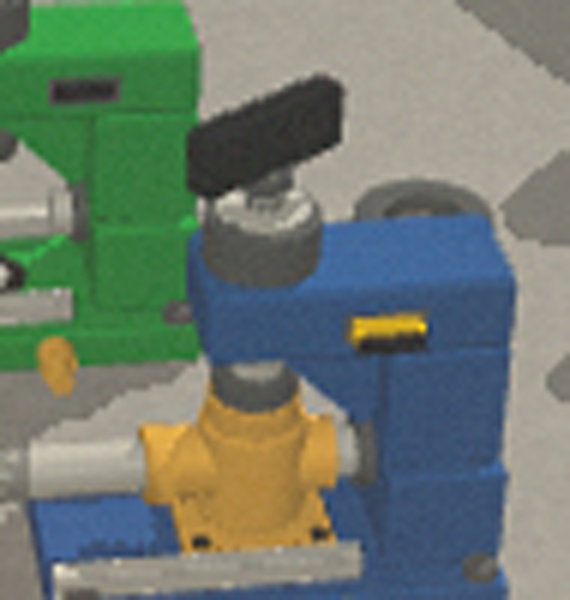

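View pics/t9.png

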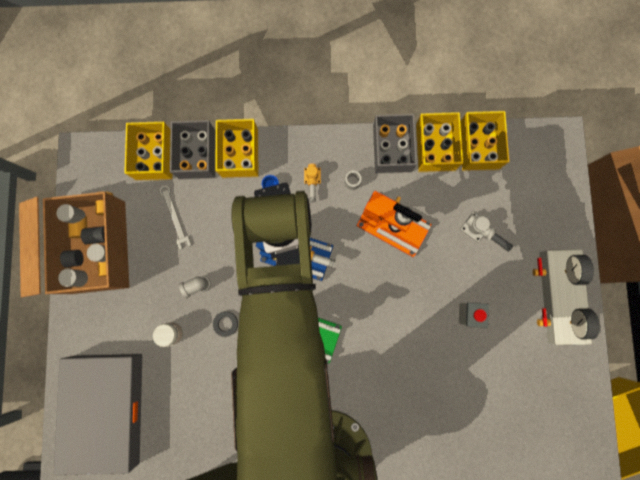

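The yellow band is out and the valve is still against the stop. The robot is clear and the bystanders that can be seen haven't moved. Handing in.

```bash
python3 -c "
from station import hand_in
print(hand_in())"
```

```text
the job is handed in; nothing more can be done
None
```

The valve is clamped at its set force with the yellow band showing, and I've handed the job in at about 16 s of the 72 s allowed.

- **Push:** I pushed the nipple end of the large brass valve along the blue clamp's rails with the closed fingers, at about 5 N. The plug met the stop when the force rose to about 18 N and motion stopped, within about 1.5 mm of where I expected.
- **Clamping:** I gripped the wing handle and turned it clockwise about 2.2 rad in one grasp. From 0.8 rad on, I checked the tab after every 0.2 rad. I stopped at the first picture showing yellow, then released the handle and lifted clear.
- **Last checks:** The tab shows yellow with no red, both before and after I let go. The valve is still against the stop, and the external force on the tool is near zero. The bystanders visible in the top view are where they were. In that last view the arm hid the green clamp and part of the blue cap, so I couldn't fully check those two. No checks failed or disagreed.

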